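Set up the fruit slicer: thickness lever to the red clip, finger guard on

ROBOT

A 7-joint arm with a two-finger parallel gripper is mounted at the origin on a cart in front of the work surface, level with it; the furniture and walls round the work are solid. World frame = base frame: x ahead of the robot, y to its left, z up, the work surface at z = 0. Lengths are in m, angles in degrees, forces in N, time in s.
With the tool pointing down it reaches from about 0.425 to 1.025 m from the base axis. Payload 3.6 kg.
Tool frame: the origin (TCP) lies at the very end of the fingers, on their centre line; the grasp point (between the pads) lies ctrl.hold_point_z behind it (ctrl.hold_point_z is the distance from the TCP to the grasp point, in m); z points along the fingers, y is the line along which they close (so a half turn about z gives the same grasp; the last joint's range is limited). The gripper opens to 85 mm and grips with 20 to 120 N. Pads are 22 mm wide; open, the fingers measure 114 mm over their backs; the gripper's body (76 mm by 85 mm) begins 54 mm behind the grasp point. The pads swing forward as they close: fully open they stand 13 mm farther back than shut.
Start: joints at [68.383, 33.873, 2.773, 92.16, -1.908, 54.013, -1.931], TCP at [0.203, -0.696, 0.231] pointing down, gripper open.
Joint ranges: [-153.93, 153.93], [-27.13, 128.08], [-72.61, 78.16], [10.71, 143.7], [-87.88, 267.88], [4.46, 118.87], [-176.78, 176.78]. Speed limits (degrees/s): [147.25, 147.25, 180, 180, 180, 180, 180].

INTERFACE

Orientations are given as a 3x3 rotation matrix whose columns are the frame's x, y, z axes.
In Python, from rig import ctrl gives the robot as it stands. The module is installed in compiled form; this text tells all that it offers. Calls block until the motion is done:
- ctrl.move_to(position, orientation): joint-space move of the TCP to a pose.
- ctrl.move_linear(position, rot=None, velocity=0.15): straight line of the TCP; rot=None keeps the orientation; velocity is the mean speed in m/s.
- ctrl.move_joints(angles): joint-space move.
- ctrl.set_gripper(opening, force=None): opening from 0.0 (shut) to 1.0 (fully open); force is the grip in N (None keeps the last); returns when the fingers have stopped.
- ctrl.wait(seconds).
- ctrl.solve_ik(position, orientation): joint angles nearest the present ones, or None.
- ctrl.observe(): the state.
- ctrl.get_image(name): name is "scene" or "top" or "wrist"; returns the picture (400x640x3 uint8, red, green, blue); there is no depth.
- ctrl.camera_params(name): a dict with "vfov" (degrees; the focal length in pixels is half the picture's height over the tangent of half this angle, whatever the lens; pixels are square), "cx", "cy" (the principal point, pixels), "distortion" ([k1, k2, p1, p2, k3] as OpenCV has them; the pictures are not rectified), "position" and "rotation" of the camera in the world. Camera axes: x right, y up, looking along -z (the intrinsics and any distortion apply to the point x, -y, -z); pixel columns grow to the right and rows downward; lengths in m; the calibration is good to about 2 mm. A picture is of the moment at which its call begins: read the wrist's pose just before it. camera_params takes no time and is no camera call; for the wrist camera it gives the pose at the moment of the call.
A pose or a line that the arm cannot do raises ctrl.Unreachable and nothing moves.
- ctrl.finish_job(): hands the job in; it is judged then, once.
The state is a dict: "time_s": time; "joint_positions": joint angles; "qvel": joint speeds; "joint_efforts": joint torques, N m; "tool_pos": TCP position; "orientation": TCP orientation; "contact_force": force on the tool from outside, world axes, zero at the start; "ft_torque": the same for the moment, N m; "finger_gap": opening from 0.0 (shut) to 1.0 (fully open); "grasp_force": force on a finger pad.
Only numpy, scipy, OpenCV 4.12 (cv2) and the standard library are available. Lean on these libraries where they do the work, as an engineer would, in place of code of your own. Each camera call takes 0.05 s, during which the arm holds its last target. There are 200 camera calls.

TASK

Get the fruit slicer ready for the apple tarts. Turn its thickness lever until the arm is centred in the red clip on the quadrant, leaving the clip where it is, and park the white finger guard on the slicer's sloping rails: fully down over both of them, on the upper plate above the two yellow park stops that keep it off the blade. Let go of everything and leave the other things on the table undisturbed.

Things in the scene. Friction and masses are not known exactly. Their poses are not given: they have to be found in the camera images.
- slicer: steel mandoline fruit slicer standing firmly on four feet, fixed to the table, 370 mm long (x), 130 mm wide, 225 mm high at its far end. Origin on the table under its middle; its x runs along its length towards the high end, z is up. The lever's quadrant is on its +y side.
- deck: the sloping deck. Origin mid-deck, level with the side rails' tops, 125 mm above the table; x uphill along the rails (0.489 rad = 28 deg slope), y across, z square to the deck. Rails x -180 to 180, outer faces y +-65, 8 mm wide, 28 deep. Blade at x -24 to 0. Upper plate x 4 to 162, 6 to 16 mm below the rail tops. On each rail a yellow park stop, x 8 to 14, 8 mm high; nothing else above.
- thickness_lever (a joint): angle of the thickness lever about the slicer's y direction, 0 to 1.5 rad. At 0 the arm leans 0.70 rad from upright towards the high end; growing values swing it over the top towards the low end. The lever stays where it is left (about 2.2 N at the knob moves it).
- red_clip (a joint): angle of the red clip on the rim of the quadrant, same axis, zero and sense as thickness_lever: the lever is centred in the clip when the two angles are equal.
- lever_pivot (a point): on the lever's axis, in line with the middle of the knob (114.5 mm to +y of the slicer's middle plane, about 101 mm above the table, 36 mm uphill of the slicer's origin).
- lever_knob (a point): middle of the black round knob at the lever's end, 100 mm from the pivot. The knob sticks out sideways along the slicer's +y, 41 mm long, 14 to 19 mm thick; the flat dark steel arm (8 mm wide, 5 mm thick) is at its inner end, 20 mm from this point.
- lever_index (a point): point of the lever arm 76 mm from the axis, which meets clip_index when the lever is centred in the clip.
- clip_index (a point): middle of the red clip's gap, 76 mm from the axis. The clip is a 28 mm wide red saddle whose two ears stand either side of the 8 mm arm, 16 mm apart.
- guard: loose white finger guard, 90 (x) x 146 (y) x 84 mm, 0.15-0.3 kg, on the table; origin mid-underside. Skirts along both y sides, 5 mm thick, z 0 to 13, 136 mm between inner faces, go over the outside of the rails; its plate (underside z 12) rests on the rail tops, so the seated origin is 12 mm below them. Uphill of the stops its centre is at deck x 59 or more. Same either way round.
- guard_grip (a point): middle of the guard's black grip bar, 66 (x) x 26 (y) x 32 mm high, 68 mm above the guard's underside (bar from z 52 to 84; below it a dome up to z 38).
- scraper_blue: dough scraper with a blue handle, 172x140x22 mm, bystander; origin at the middle of its underside
- red_tub: white tub with a red lid, 74x73x70 mm, bystander; origin at the middle of its underside
- cutter_small: metal pastry cutter ring, 56 mm across, 35 mm high, bystander; origin at the middle of its underside
- cutter_large: metal pastry cutter ring, 70 mm across, 35 mm high, bystander; origin at the middle of its underside
- pastry_brush: wooden pastry brush, 228x58x12 mm, bystander; origin at the middle of its underside

How it is judged:
By the outcome, as a careful person would: the job done as asked, in the order asked, and still so for the second after the job is handed in, with the robot touching nothing.
It also fails if it takes over 58 s, if anything falls off the work surface, if the arm or the gripper's body presses on something with over 40 N, if the wrist force passes 120 N, or if a joint passes its speed limit or range.

## Working session

There is one attempt and no reset: what is moved stays moved. The work goes in short steps, each a Python script; the robot and the scene stay as the last script left them, time stands still between calls to the robot, and variables do not carry over. Pictures are saved under pics/ and viewed, at most 10 in all, crops included, and the job is handed in when it is done.

```bash
mkdir -p pics; python3 - <<'E'
from rig import ctrl
import cv2
for n in("scene","top"):
    cv2.imwrite(f"pics/{n}0.png",ctrl.get_image(n)[:,:,::-1]); print(n,ctrl.camera_params(n))
print(ctrl.camera_params("wrist"),ctrl.hold_point_z); s=ctrl.observe(); print(s["time_s"],s["tool_pos"],s["orientation"],s["finger_gap"])
E
```

```text
scene {'vfov': 54.50176553501514, 'cx': 319.4754787846503, 'cy': 199.7784030459959, 'distortion': array([-0.0609675,  0.       ,  0.       ,  0.       ,  0.       ]), 'position': array([-0.14472288,  0.66243566,  0.85187316]), 'rotation': array([[-0.68911612,  0.4550461 , -0.56396101],
       [-0.72462962, -0.42675061,  0.54110613],
       [ 0.00555753,  0.78154781,  0.6238206 ]])}
top {'vfov': 55.752325166059315, 'cx': 320.974233125463, 'cy': 198.43944909378732, 'distortion': array([-0.08784448,  0.        ,  0.        ,  0.        ,  0.        ]), 'position': array([0.36726327, 0.05106934, 1.34523874]), 'rotation': array([[ 0.00832083,  0.9922742 , -0.12378481],
       [-0.9999585 ,  0.00779742, -0.00471226],
       [-0.00371065,  0.12381888,  0.9922979 ]])}
{'vfov': 61.69322830371845, 'cx': 316.0735719937335, 'cy': 198.6483403765424, 'distortion': array([-0.03860241,  0.        ,  0.        ,  0.        ,  0.        ]), 'position': array([ 0.28227533, -0.67196186,  0.37225528]), 'rotation': array([[ 0.28000789,  0.90876285,  0.30942795],
       [-0.95999541,  0.26576759,  0.08818395],
       [-0.00209763, -0.32174161,  0.94682519]])} 0.0187
0.1 [ 0.20279518 -0.69526968  0.23022864] [[ 9.59983485e-01  2.80055737e-01 -7.01430451e-04]
 [ 2.80056591e-01 -9.59981437e-01  1.98650797e-03]
 [-1.17027259e-04 -2.10345507e-03 -9.99997781e-01]] 0.9965179548687997
```

View pics/scene0.png

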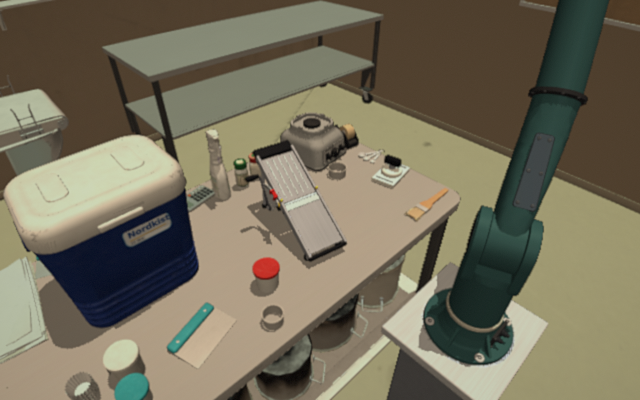

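View pics/top0.png

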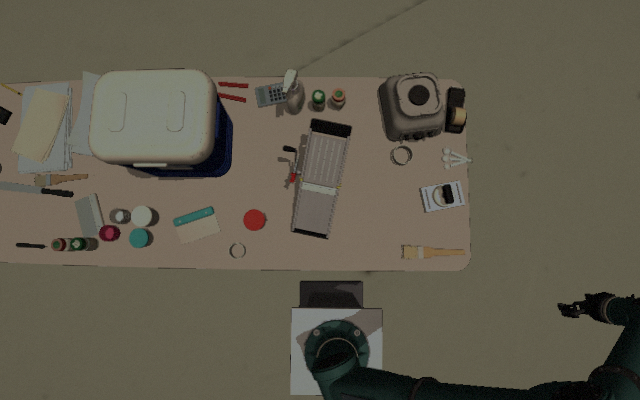

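The scene view shows the slicer mid-table with its lever and red clip on the left side, and the guard at (392,170). In the top view the deck runs from (310,238) at the low end to (331,122) at the high end. The knob is near (288,149), the clip near (293,178) and the guard near (443,196).

```bash
cat > h.py <<'E'
import numpy as np, cv2
from rig import ctrl
def cam(n): return ctrl.camera_params(n)
def K(p): f=200/np.tan(np.radians(p["vfov"])/2); return np.array([[f,0,p["cx"]],[0,f,p["cy"]],[0,0,1]])
def ray(p,uv):
    q=cv2.undistortPoints(np.array([[uv]],float),K(p),p["distortion"])[0,0]
    d=p["rotation"]@np.array([q[0],-q[1],-1]); return p["position"],d/np.linalg.norm(d)
def at_z(p,uv,z):
    o,d=ray(p,uv); return o+d*(z-o[2])/d[2]
def tri(obs):
    A=0;b=0;R=[]
    for p,uv in obs:
        o,d=ray(p,uv); M=np.eye(3)-np.outer(d,d); A=A+M; b=b+M@o; R.append((M,o))
    x=np.linalg.solve(A,b); return x,[float(np.linalg.norm(M@(x-o))) for M,o in R]
def proj(p,X):
    X=np.atleast_2d(X); c=(X-p["position"])@p["rotation"]; c=c*[1,-1,-1]
    return cv2.projectPoints(c,np.zeros(3),np.zeros(3),K(p),p["distortion"])[0][:,0]
def down(yaw):  # tool z down, tool x along yaw (rad)
    c,s=np.cos(yaw),np.sin(yaw); return np.array([[c,s,0],[s,-c,0],[0,0,-1.]])
def crop(img,name,u0,v0,u1,v1,k):
    cv2.imwrite(name,cv2.resize(img[v0:v1,u0:u1,::-1],None,fx=k,fy=k,interpolation=cv2.INTER_CUBIC))
E
python3 - <<'E'
from h import *
np.set_printoptions(precision=4,suppress=True)
t=cam("top");s=cam("scene")
print("low",at_z(t,(310,236),.04),"high",at_z(t,(331,121),.21))
print("knob",at_z(t,(288,149),.18),"guardbar",at_z(t,(445,192),.08),tri([(t,(446,190)),(s,(394,161))]))
print("guard base",at_z(t,(443,197),.02))
o=[]
for n,a in(("top",(270,105,370,245)),("scene",(245,140,350,265))):
    im=ctrl.get_image(n); u0,v0,u1,v1=a; o.append(cv2.resize(im[v0:v1,u0:u1],(int((u1-u0)*580/(v1-v0)),580),interpolation=cv2.INTER_CUBIC)[:,:399])
cv2.imwrite("pics/c1.png",np.hstack(o)[:,:,::-1])
E
```

```text
low [0.3996 0.0939 0.04  ] high [0.7523 0.0272 0.21  ]
knob [0.6695 0.1623 0.18  ] guardbar [ 0.5505 -0.3654  0.08  ] (array([ 0.5532, -0.3803,  0.0625]), [0.008714407725693393, 0.008714407725693329])
guard base [ 0.5412 -0.3773  0.02  ]
```

```bash
cat >> h.py <<'E'
import pickle,os
def snap(name):
    p=ctrl.camera_params("wrist"); im=ctrl.get_image("wrist")
    cv2.imwrite(f"pics/{name}.png",im[:,:,::-1]); pickle.dump(p,open(f"pics/{name}.pkl","wb")); return p
def load(n): return pickle.load(open(f"pics/{n}.pkl","rb"))
def tool_for_cam(cpos,target,roll):
    s=ctrl.observe(); p=ctrl.camera_params("wrist"); R=s["orientation"]
    Rc=R.T@p["rotation"]; tc=R.T@(p["position"]-s["tool_pos"])
    z=np.array(cpos)-target; z/=np.linalg.norm(z); x=np.cross([0,0,1],z); x/=np.linalg.norm(x); y=np.cross(z,x)
    C=np.c_[x,y,z]; c,s_=np.cos(roll),np.sin(roll); C=C@np.array([[c,-s_,0],[s_,c,0],[0,0,1]])
    Rt=C@Rc.T; return np.array(cpos)-Rt@tc,Rt
E
python3 - <<'E'
from h import *
np.set_printoptions(precision=3,suppress=True)
ctrl.move_to([.50,-.375,.27],down(0)); snap("g1")
ctrl.move_to([.56,-.30,.27],down(0)); snap("g2"); print(ctrl.observe()["time_s"])
for cp in ([.50,.38,.42],[.60,.45,.40],[.45,.40,.35],[.4,.35,.45]):
    for r in range(0,360,30):
        try:
            P,R=tool_for_cam(cp,np.array([.61,.12,.14]),np.radians(r)); q=ctrl.solve_ik(P,R)
            if q is not None: print(cp,r,P,R[:,2],np.array(q))
        except Exception as e: print(e)
E
```

```text
2.3833
[0.5, 0.38, 0.42] 0 [0.535 0.296 0.283] [ 0.35  -0.828 -0.438] [-24.966  49.464 -50.825  98.937  64.676 116.417 106.887]
[0.5, 0.38, 0.42] 30 [0.522 0.286 0.287] [ 0.486 -0.737 -0.469] [ -97.269   56.503   67.89   110.437   14.328   50.007 -172.195]
[0.5, 0.38, 0.42] 60 [0.514 0.274 0.295] [ 0.563 -0.615 -0.552] [ -82.468   32.988   34.435  116.277   46.884   56.771 -174.972]
[0.5, 0.38, 0.42] 90 [0.515 0.262 0.307] [ 0.558 -0.494 -0.667] [ -24.714   27.373  -40.962  116.57    65.174   79.026 -160.225]
[0.5, 0.38, 0.42] 120 [0.523 0.253 0.318] [ 0.474 -0.406 -0.781] [ -26.351   21.142  -30.433  114.761   55.459   66.237 -118.704]
[0.5, 0.38, 0.42] 150 [0.538 0.25  0.327] [ 0.334 -0.376 -0.864] [-29.195  20.141 -20.145 108.971  41.958  63.498 -74.986]
[0.5, 0.38, 0.42] 180 [0.554 0.254 0.33 ] [ 0.174 -0.41  -0.895] [-29.895  23.71  -15.882 100.925  32.801  70.495 -37.275]
[0.5, 0.38, 0.42] 210 [0.568 0.263 0.326] [ 0.038 -0.501 -0.865] [-25.261  30.445 -23.324  92.605  33.114  83.563  -9.686]
[0.5, 0.38, 0.42] 240 [0.575 0.275 0.318] [-0.039 -0.623 -0.781] [-21.814  38.411 -33.
[... 4176 characters left out ...]
359] [ 0.3   -0.328 -0.896] [-27.025  15.004 -23.426 110.213  35.906  64.755 -25.767]
[0.4, 0.35, 0.45] 210 [0.503 0.262 0.356] [ 0.201 -0.459 -0.865] [-25.828  21.748 -28.25  103.23   36.768  77.585   0.287]
[0.4, 0.35, 0.45] 240 [0.506 0.277 0.348] [ 0.17  -0.599 -0.782] [-10.565  37.469 -61.37   98.389  50.493 101.902  11.952]
[0.4, 0.35, 0.45] 270 [0.501 0.288 0.336] [ 0.215 -0.712 -0.668] [-15.701  42.617 -61.424  98.086  54.779 111.093  34.56 ]
[0.4, 0.35, 0.45] 300 [0.49  0.293 0.325] [ 0.323 -0.767 -0.554] [-19.745  45.584 -61.459 101.569  59.559 116.364  57.421]
[0.4, 0.35, 0.45] 330 [0.475 0.291 0.316] [ 0.466 -0.749 -0.471] [-22.561  45.951 -61.465 108.05   64.275 117.32   81.147]
```

View pics/g1.png

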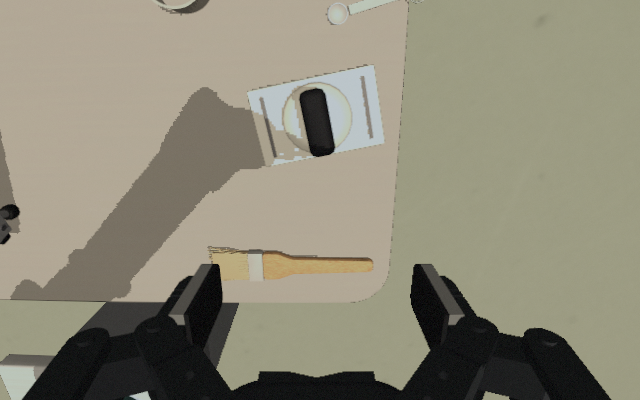

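View pics/g2.png

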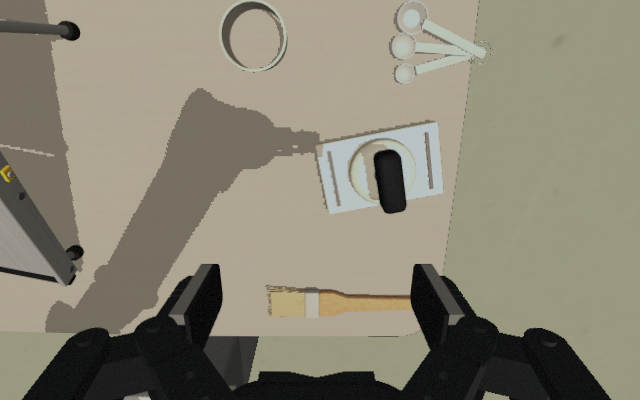

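In g1 the guard's plate corners are at (247,92), (374,65), (385,143) and (268,166), with the bar top at (317,122). In g2 the corners are at (317,145), (438,121), (443,192) and (331,213), with the bar at (390,181).

```bash
python3 - <<'E'
from h import *
np.set_printoptions(precision=4,suppress=True)
t=cam("top")
print("cooler",at_z(t,(215,165),.33),at_z(t,(150,168),.33),at_z(t,(232,178),0))
a=load("g1");b=load("g2")
A=[(247,92),(374,65),(385,143),(268,166)];B=[(317,145),(438,121),(443,192),(331,213)]
C=np.array([tri([(a,u),(b,v)])[0] for u,v in zip(A,B)]); print(C,C.mean(0)); print("bar",tri([(a,(317,122)),(b,(390,181))]))
print(np.degrees(np.arctan2(*(C[0]+C[1]-C[2]-C[3])[[1,0]])),np.degrees(np.arctan2(*(C[0]+C[3]-C[1]-C[2])[[0,1]])), np.linalg.norm(C[0]-C[1]),np.linalg.norm(C[1]-C[2]))
tg=np.array([.61,.12,.13])
ctrl.move_to([.50,0.0,.36],down(0))
for i,(cp,r) in enumerate((([.42,.30,.46],200),([.52,.34,.44],200))):
    P,R=tool_for_cam(cp,tg,np.radians(r)); print(P,R[:,2]); ctrl.move_to(P,R); snap(f"s{i+1}")
print(ctrl.observe()["time_s"])
for i in(1,2):
    im=cv2.imread(f"pics/s{i}.png"); cv2.imwrite(f"pics/s{i}r.png",cv2.resize(im[::-1,::-1],(800,500),interpolation=cv2.INTER_CUBIC))
E
```

```text
cooler [0.5846 0.3492 0.33  ] [0.5758 0.534  0.33  ] [0.6073 0.3812 0.    ]
[[ 0.5756 -0.2995  0.0187]
 [ 0.6038 -0.4417  0.0128]
 [ 0.5157 -0.4595  0.01  ]
 [ 0.4886 -0.318   0.0137]] [ 0.5459 -0.3797  0.0138]
bar (array([ 0.5466, -0.3775,  0.0691]), [0.00018913438447414456, 0.0001891343844739976])
11.742294232602314 -11.032808822603158 0.14507191333672206 0.08993056991024036
[0.5179 0.2231 0.3527] [ 0.1796 -0.3215 -0.9297]
[0.5769 0.2302 0.3308] [ 0.0247 -0.3525 -0.9355]
5.6083
```

View pics/s1r.png

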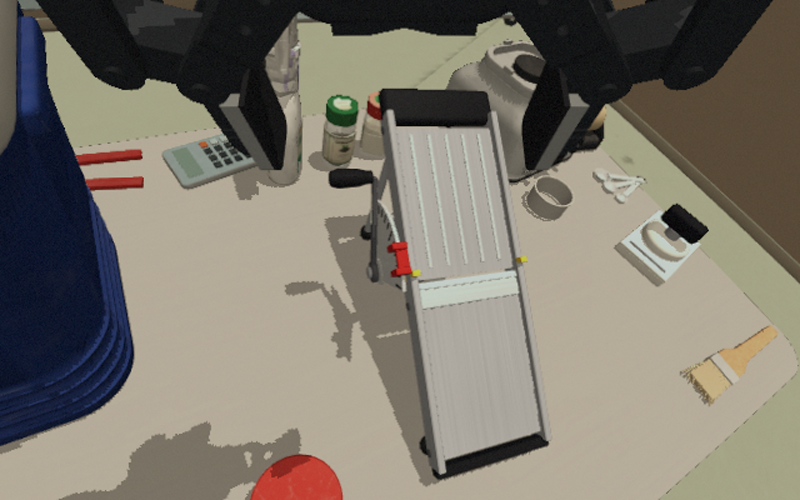

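View pics/s2r.png

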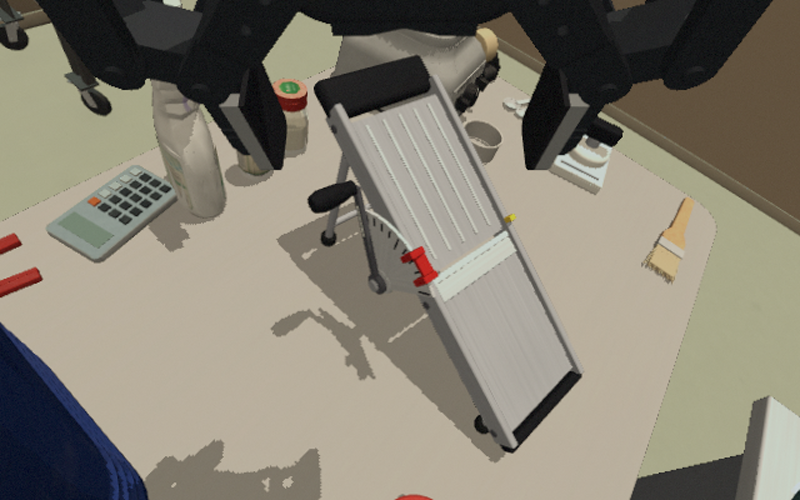

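The two slicer views (turned upright) show the stops, the knob at about (351,178) and (333,197), and the clip at about (401,260) and (421,266). I'll fit the slicer pose and both angles jointly, then check with an overlay.

```bash
cat > fit.py <<'E'
from h import *
from scipy.optimize import least_squares
def deck2s(P):
    P=np.atleast_2d(P)/1000; c,s=np.cos(.489),np.sin(.489)
    return np.c_[P[:,0]*c-P[:,2]*s,P[:,1],P[:,0]*s+P[:,2]*c+.125]
def lev(a,r,y): return np.array([[.036+r*np.sin(.7-a),y,.101+r*np.cos(.7-a)]])
def s2w(q,P): c,s=np.cos(q[2]),np.sin(q[2]); return np.atleast_2d(P)@np.array([[c,s,0],[-s,c,0],[0,0,1]])+[q[0],q[1],0]
E
cat > f1.py <<'E'
from fit import *
np.set_printoptions(precision=4,suppress=True)
un=lambda u,v:(639.5-u*.8-.1,399.5-v*.8-.1)
S1,S2,G2=load("s1"),load("s2"),load("g2")
def pts(q): 
    k=lev(q[3],.1,.1145);c=lev(q[4],.076,.0945);R=deck2s([11,-61,5]);L=deck2s([11,61,5])
    return [(S1,L,un(416,272)),(S1,R,un(522,260)),(S2,R,un(511,217)),(G2,R,(7,173)),
     (S1,k,un(351,178)),(S2,k,un(333,197)),(S1,c,un(401,260)),(S2,c,un(421,266))]
f=lambda q:np.concatenate([proj(p,s2w(q,P))[0]-np.array(u) for p,P,u in pts(q)])
r=least_squares(f,[.58,.06,-.187,.3,.9],loss="soft_l1"); print(r.x,np.degrees(r.x[2]));print(f(r.x).reshape(-1,2))
np.save("q.npy",r.x); q=r.x
def draw(n):
    p=load(n);im=cv2.resize(cv2.imread(f"pics/{n}.png"),None,fx=2,fy=2,interpolation=cv2.INTER_CUBIC)
    for x in(1,-1):
      for yy in (65,57): cv2.polylines(im,[np.int32(2*proj(p,s2w(q,deck2s([[t,x*yy,0] for t in(-180,0,180)])))+.5)],0,(255,0,255),1)
    for s in(-180,180): cv2.polylines(im,[np.int32(2*proj(p,s2w(q,deck2s([[s,-65,0],[s,65,0]])))+.5)],0,(0,200,0),1)
    P=np.r_[lev(q[3],.1,.094),lev(q[3],.1,.135)];cv2.polylines(im,[np.int32(2*proj(p,s2w(q,P)))],0,(0,255,255),1)
    P=np.r_[lev(0,0,.0945),lev(q[4],.076,.0945)];cv2.polylines(im,[np.int32(2*proj(p,s2w(q,P)))],0,(255,255,0),1)
    P=np.r_[lev(0,0,.0945),lev(q[3],.1,.0945)];cv2.polylines(im,[np.int32(2*proj(p,s2w(q,P)))],0,(0,255,0),1)
    return im[::-1,::-1]
a=draw("s1");b=draw("s2")
cv2.imwrite("pics/ov.png",np.hstack([a[100:800,500:900][:600],b[60:660,460:860]]))
E
python3 f1.py
```

```text
[ 0.5633  0.0564 -0.1303  0.1054  1.1302] -7.465184467629999
[[ -5.6174  -0.1132]
 [ -2.3541   6.3389]
 [  0.9754   5.8388]
 [-18.6942  10.7594]
 [ -0.4373  -0.577 ]
 [  0.216    0.4887]
 [  1.0668   0.3595]
 [ -0.0433  -0.5827]]
```

View pics/ov.png

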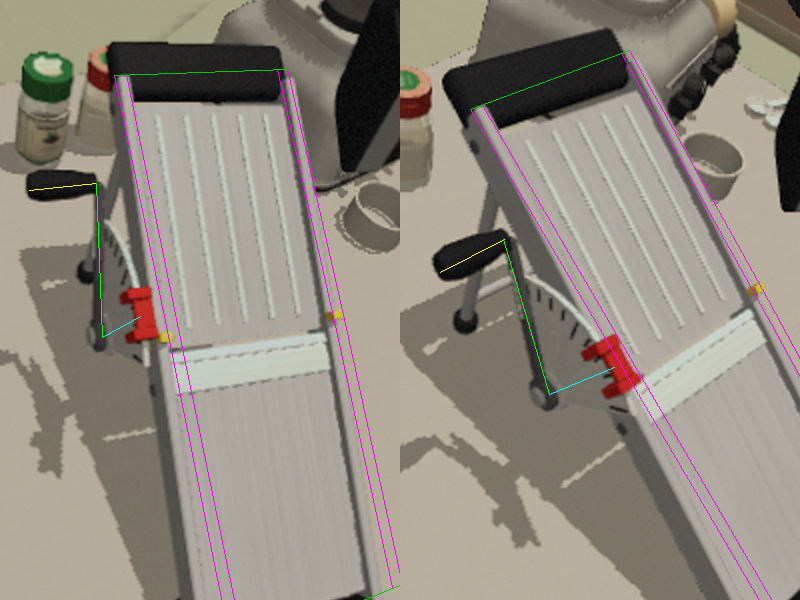

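The fit has the wrong yaw: the overlay's rail lines cross the real rails. I'll refit from the stops and rail edges only, then fit the lever and clip separately.

```bash
cat > f2.py <<'E'
from fit import *
np.set_printoptions(precision=4,suppress=True)
S1,S2,G2=load("s1"),load("s2"),load("g2")
pa=lambda x,y:((1279-(500+x))/2-.25,(799-(100+y))/2-.25)
pb=lambda x,y:((1279-(460+x-400))/2-.25,(799-(60+y))/2-.25)
un=lambda u,v:(639.5-u*.8-.1,399.5-v*.8-.1)
pt=[(S1,[11,61,5],pa(166,337)),(S1,[11,-61,5],pa(334,316)),(S2,[11,-61,5],pb(757,290))]
ln=[(S1,65,pa(116,100)),(S1,65,pa(184,560)),(S1,-65,pa(291,78)),(S1,-65,pa(372,560)),(S2,-65,pb(628,50)),(S2,-65,pb(720,215)),(S2,65,pb(474,112)),(S2,65,pb(560,260))]
def f(q):
    o=[]
    for p,P,u in pt: o+=list(proj(p,s2w(q,deck2s(P))+[0,0,q[3]])[0]-u)
    for p,y,u in ln:
        a,b=proj(p,s2w(q,deck2s([[-150,y,0],[150,y,0]]))+[0,0,q[3]]); d=(b-a)/np.linalg.norm(b-a); w=np.array(u)-a
        o.append(d[0]*w[1]-d[1]*w[0])
    return np.array(o+[q[3]*500])
r=least_squares(f,[.58,.06,-.187,0],loss="soft_l1"); q=r.x; print(q,np.degrees(q[2])); print(f(q))
print("g2 stop",proj(G2,s2w(q,deck2s([11,-61,5]))))
K=[(S1,un(351,178)),(S2,un(333,197))];C=[(S1,un(401,260)),(S2,un(421,266))];V=[(S1,pa(98,337)),(S2,pb(543,396))]
A=[(S1,pa(97,186)),(S2,pb(503,238))]
ci,si=np.cos(q[2]),np.sin(q[2])
for n,o in(("knob",K),("clip",C),("pivotcap",V),("armend",A)):
    x,e=tri(o); d=x-[q[0],q[1],0]; print(n,x,"slicer",d[0]*ci+d[1]*si,-d[0]*si+d[1]*ci,d[2],e)
    l=np.array([d[0]*ci+d[1]*si-.036,d[2]-.101]); print("  r",np.linalg.norm(l),"angle",.7-np.arctan2(*l))
np.save("q2.npy",q)
E
python3 f2.py
```

```text
[ 0.5605  0.0672 -0.1986 -0.    ] -11.378413405726265
[ 1.994  -0.547   0.2206  0.2225  0.2347  0.0385 -1.1263 -0.5022 -1.0125
 -1.458  -3.2908  1.2523  0.4019  4.2525 -0.0023]
g2 stop [[-20.4873 191.2417]]
knob [0.6674 0.16   0.1868] slicer 0.08653293791065088 0.11204531040008456 0.18678164412585324 [0.0003630537821199636, 0.0003630537821199803]
  r 0.09955937064292958 angle 0.16764266115727455
clip [0.581  0.1468 0.1667] slicer 0.004416524455508879 0.08203315884850015 0.16668899920744984 [0.00011251075980881767, 0.00011251075980885325]
  r 0.07288731401516874 angle 1.148172498668934
pivotcap [0.6137 0.1459 0.0963] slicer 0.03663046018639142 0.08765926853312936 0.09628971093115514 [0.0003530434413166123, 0.00035304344131661594]
  r 0.00475229451514783 angle -2.3085360176905176
armend [0.6694 0.1341 0.1781] slicer 0.09361320839678094 0.08702710502590899 0.1781125461321092 [0.0006287106848162972, 0.0006287106848163151]
  r 0.09625812460643297 angle 0.0583372925078427
```

```bash
cat > l1.py <<'E'
from fit import *
np.set_printoptions(precision=4,suppress=True)
q=np.load("q2.npy"); R=down(q[2]+np.pi/2); hz=ctrl.hold_point_z
def tk(a,up=0): return s2w(q,lev(a,.1,.1175))[0]+[0,0,up-hz]
a0,a1=.165,1.15
ctrl.set_gripper(.6,20)
ctrl.move_to(tk(a0,.09),R); print(ctrl.observe()["joint_positions"])
ctrl.move_linear(tk(a0),velocity=.12); print(ctrl.observe()["contact_force"])
ctrl.set_gripper(0,25); s=ctrl.observe(); print(s["finger_gap"],s["grasp_force"],s["contact_force"],s["time_s"])
if s["finger_gap"]>.1:
    for a in np.linspace(a0,a1,7)[1:]:
        ctrl.move_linear(tk(a),velocity=.1); print(ctrl.observe()["contact_force"])
    ctrl.set_gripper(.5); s=ctrl.observe(); print(s["finger_gap"],s["contact_force"])
    ctrl.move_linear(tk(a1,.08),velocity=.15)
    P,Rv=tool_for_cam([.50,.30,.34],np.array([.575,.147,.165]),np.radians(200)); 
    ctrl.move_to(P,Rv); snap("c1")
    P,Rv=tool_for_cam([.56,.30,.36],np.array([.575,.147,.165]),np.radians(200)); 
    ctrl.move_to(P,Rv); snap("c2"); print(P,Rv[:,2])
    cv2.imwrite("pics/cc.png",np.vstack([cv2.resize(cv2.imread(f"pics/{n}.png")[::-1,::-1][100:300,187:453],None,fx=3,fy=3,interpolation=cv2.INTER_CUBIC)[:300*2:1] for n in("c1",)]))
print(ctrl.observe()["time_s"])
E
python3 l1.py
```

```text
[ -6.4572  30.5546 -16.5262  95.1843  10.07    55.781  -38.0326]
[-0.0764  0.1849  0.5634]
0.19815185510223682 24.465881487121806 [ 0.1567 -0.3202  3.3679] 7.95
[ 2.1507 -0.7756  5.6819]
[ 2.5367 -1.1381  9.0187]
[ 1.4883 -1.1852  9.0932]
[ 0.6152 -0.0112  8.6646]
[ 0.1478 -0.303   6.3137]
[0.2577 0.4732 2.7471]
0.4958445325295837 [-0.0187 -0.8102 -1.1224]
[0.5834 0.177  0.2525] [-0.0761 -0.3575 -0.9308]
11.8583
```

View pics/cc.png

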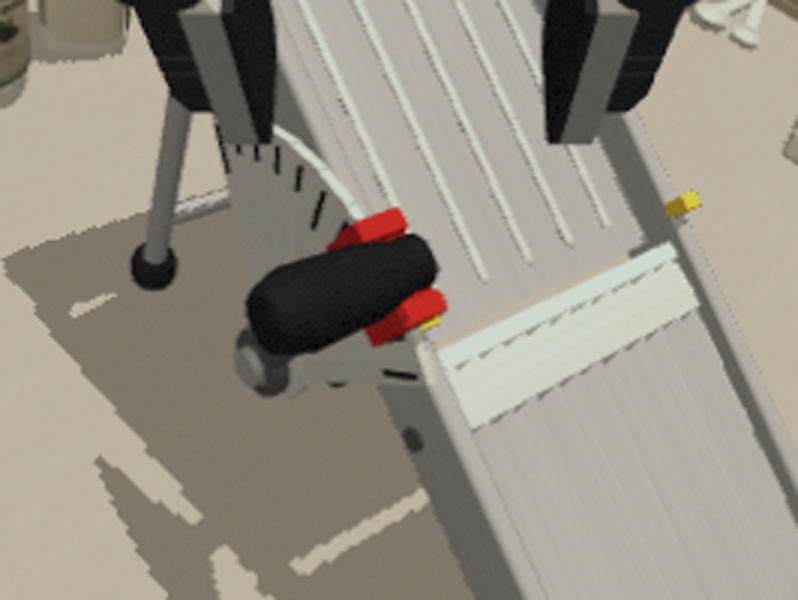

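The lever now sits between the clip's red ears, but the knob hides the arm. A lower side view will let me measure the centring. This also takes a view of the deck for the guard placing.

```bash
python3 - <<'E'
from h import *
np.set_printoptions(precision=3,suppress=True)
for cp in ([.475,.37,.235],[.47,.37,.26]):
  ok=0
  for r in (180,200,160,220,140):
    P,R=tool_for_cam(cp,np.array([.575,.147,.165]),np.radians(r)); j=ctrl.solve_ik(P,R)
    if j is None: continue
    print(cp,r,P,R[:,2],np.array(j),np.array(ctrl.observe()["joint_positions"])); ok=1
    ctrl.move_to(P,R); snap("d1"); break
  if ok: break
im=cv2.imread("pics/d1.png")
cv2.imwrite("pics/d1r.png",cv2.resize(im[::-1,::-1][90:315,170:470],(800,600),interpolation=cv2.INTER_CUBIC)); print(ctrl.observe()["time_s"])
E
```

```text
[0.475, 0.37, 0.235] 180 [0.542 0.22  0.223] [ 0.336 -0.75  -0.57 ] [-45.289  37.438  -6.694 109.977  52.77   76.34  -61.855] [-15.515  31.079 -19.628  98.859  26.381  70.121 -24.029]
12.5833
```

View pics/d1r.png

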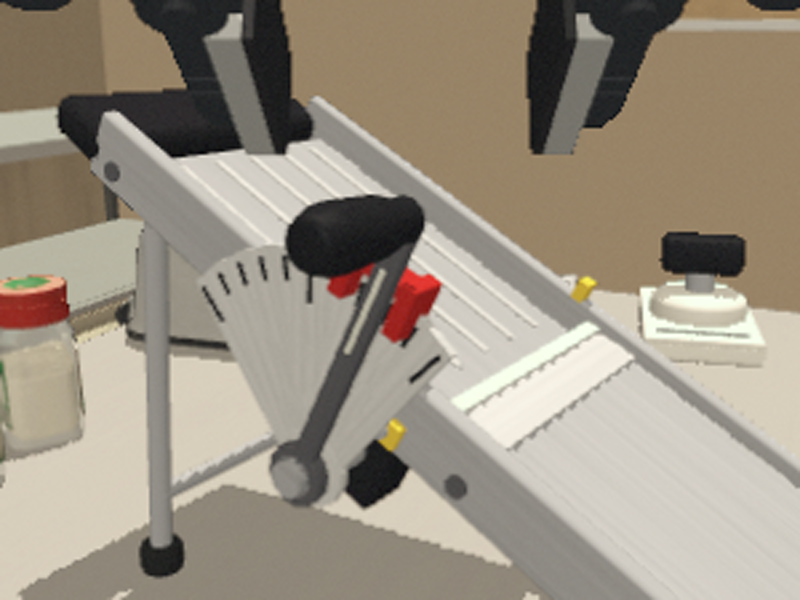

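```bash
cat > p.py <<'E'
from fit import *
np.set_printoptions(precision=4,suppress=True)
q=np.load("q2.npy");D=load("d1")
to=lambda uv:((639.-uv)*[1,1]-[0,240]-[170,90])/.375
def pr(n,P): print(n,to(proj(D,s2w(q,P))).round(0).tolist())
pr("stops L R",deck2s([[11,61,4],[11,-61,4]]))
pr("rail L outer top",deck2s([[170,65,0],[0,65,0],[-60,65,0]])); pr("rail R outer top",deck2s([[170,-65,0],[0,-65,0]]))
pr("blade",deck2s([[0,57,-6],[0,-57,-6]]))
for y in(.0895,.0945,.1145): pr(f"pivot y{y}",lev(0,0,y))
for a in(1.05,1.1,1.15,1.2): pr(f"arm front 60mm,76,88 @{a}",np.r_[lev(a,.06,.097),lev(a,.076,.097),lev(a,.088,.097)])
pr("knob",np.r_[lev(1.15,.1,.094),lev(1.15,.1,.135)])
for w in(-.184,-.105,.105,.184): pr(f"clip edge {w}",np.r_[lev(1.15+w,.076,.09),lev(1.15+w,.076,.1)])
im=cv2.imread("pics/d1.png")[::-1,::-1][150:270,260:360]
cv2.imwrite("pics/d1z.png",cv2.resize(im,(500,600),interpolation=cv2.INTER_CUBIC))
E
python3 p.py
```

```text
stops L R [[418.0, 369.0], [582.0, 287.0]]
rail L outer top [[111.0, 121.0], [432.0, 404.0], [582.0, 536.0]]
rail R outer top [[330.0, 102.0], [602.0, 307.0]]
blade [[438.0, 409.0], [587.0, 322.0]]
pivot y0.0895 [[296.0, 472.0]]
pivot y0.0945 [[285.0, 477.0]]
pivot y0.1145 [[239.0, 503.0]]
arm front 60mm,76,88 @1.05 [[325.0, 322.0], [338.0, 274.0], [349.0, 236.0]]
arm front 60mm,76,88 @1.1 [[332.0, 328.0], [348.0, 281.0], [361.0, 244.0]]
arm front 60mm,76,88 @1.15 [[340.0, 334.0], [358.0, 288.0], [373.0, 252.0]]
arm front 60mm,76,88 @1.2 [[347.0, 340.0], [368.0, 296.0], [385.0, 262.0]]
knob [[395.0, 213.0], [288.0, 240.0]]
clip edge -0.184 [[338.0, 259.0], [314.0, 266.0]]
clip edge -0.105 [[353.0, 268.0], [330.0, 276.0]]
clip edge 0.105 [[394.0, 300.0], [372.0, 309.0]]
clip edge 0.184 [[409.0, 315.0], [387.0, 324.0]]
```

View pics/d1z.png

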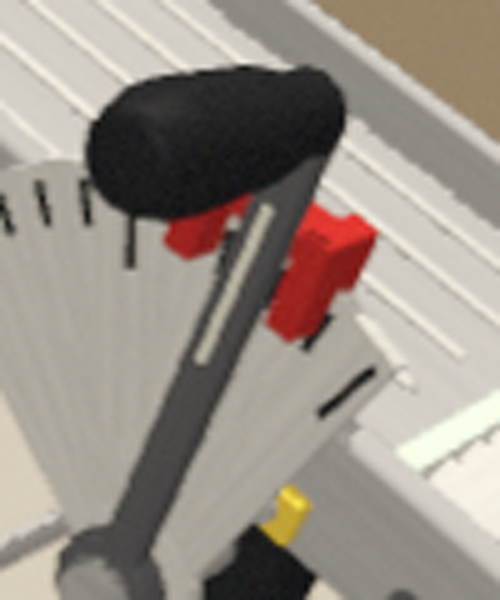

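No picture views are left, so I'll work numerically from colour masks. The model is already close in d1: blade, rails and right stop match within a few pixels. Next I'll take a view square to the deck, with an automatic fit of the stops and rail silhouettes.

```bash
cat > v.py <<'E'
from fit import *
np.set_printoptions(precision=3,suppress=True)
q=np.load("q2.npy")
for k,(dx,dy,dz) in enumerate(((25,0,330),(0,60,300),(60,-60,300))):
    cp=s2w(q,deck2s([dx,dy,dz]))[0]; tg=s2w(q,deck2s([25,0,0]))[0]
    for r in (180,0,200,160):
        zz=r
        # align image vertical with slicer axis: choose roll so that deck x maps to image column
        z=cp-tg; z/=np.linalg.norm(z)
        P,R=tool_for_cam(cp,tg,np.radians(r)); 
        j=ctrl.solve_ik(P,R)
        if j is not None and P[2]>.24: break
    print(k,r,P,R[:,2],np.array(j)); ctrl.move_to(P,R); snap(f"e{k}")
print(ctrl.observe()["time_s"])
E
python3 v.py
cat > y.py <<'E'
from fit import *
np.set_printoptions(precision=4,suppress=True)
q=np.load("q2.npy")
for n in("s1","s2","c1","c2","d1","e0","e1","e2"):
    p=load(n);hsv=cv2.cvtColor(cv2.imread(f"pics/{n}.png"),cv2.COLOR_BGR2HSV)
    pr=proj(p,s2w(q,deck2s([[11,61,4],[11,-61,4]])))
    for nm,lo,hi in(("yel",(20,130,90),(34,255,255)),("red",(0,170,90),(6,255,255))):
        m=cv2.inRange(hsv,lo,hi); c,l,st,ce=cv2.connectedComponentsWithStats(m)
        print(n,nm,[(st[i,4],ce[i].round(1).tolist()) for i in range(1,c) if st[i,4]>5 and min(np.linalg.norm(ce[i]-x) for x in pr)<80],end=" ")
    print("pred",pr.round(1).tolist(),proj(p,s2w(q,lev(1.15,.076,.09))).round(1).tolist())
E
python3 y.py
```

```text
0 180 [0.534 0.073 0.301] [ 0.157 -0.032 -0.987] [ -4.875  12.784 -11.982 117.159  10.263  42.591  55.173]
1 180 [0.535 0.091 0.276] [ 0.23  -0.141 -0.963] [-17.315  14.132  -5.156 120.523  22.733  38.226  19.126]
2 180 [0.554 0.054 0.284] [ 0.087  0.026 -0.996] [  5.817  17.202 -19.624 113.634   7.511  45.142  89.433]
16.2833
s1 yel [(np.int32(33), [307.0, 180.6]), (np.int32(34), [222.3, 191.8])] s1 red [(np.int32(293), [318.7, 192.7])] pred [[308.5, 180.1], [222.9, 191.4]] [[324.6, 191.0]]
s2 yel [(np.int32(39), [231.6, 224.8])] s2 red [(np.int32(370), [302.5, 186.5])] pred [[298.2, 181.2], [231.5, 224.1]] [[306.8, 183.3]]
c1 yel [(np.int32(16), [309.2, 191.8]), (np.int32(57), [225.0, 231.4])] c1 red [(np.int32(221), [316.6, 194.3]), (np.int32(174), [328.3, 222.8])] pred [[313.7, 191.2], [225.0, 230.9]] [[328.3, 204.8]]
c2 yel [] c2 red [(np.int32(379), [329.3, 203.7])] pred [[319.7, 190.2], [259.2, 262.0]] [[325.5, 189.3]]
d1 yel [(np.int32(62), [322.0, 146.2]), (np.int32(52), [250.6, 201.3])] d1 red [(np.int32(314), [315.7, 195.5]), (np.int32(85), [339.3, 203.6])] pred [[312.1, 170.5], [250.6, 201.5]] [[328.8, 202.9]]
e0 yel [(np.int32(54), [250.9, 184.6]), (np.int32(56), [375.6, 184.6])] e0 red [(np.int32(473), [411.1, 197.7])] pred [[378.5, 184.0], [253.1, 184.0]] [[418.8, 196.6]]
e1 yel [(np.int32(114), [376.2, 164.7]), (np.int32(65), [248.0, 204.9])] e1 red [(np.int32(621), [409.7, 174.4])] pred [[376.1, 164.6], [249.6, 203.9]] [[418.7, 170.4]]
e2 yel [(np.int32(112), [256.8, 153.2]), (np.int32(65), [376.5, 212.3])] e2 red [(np.int32(520), [409.7, 240.1])] pred [[379.7, 213.1], [262.8, 153.6]] [[418.0, 241.4]]
```

```bash
cat > z.py <<'E'
from fit import *
np.set_printoptions(precision=4,suppress=True)
V={n:load(n) for n in("s1","s2","c1","c2","d1","e0","e1","e2")}
L,R=[11,61,5],[11,-61,5]
ob=[("s1",L,(307,180.6)),("s1",R,(222.3,191.8)),("s2",R,(231.6,224.8)),("c1",R,(225,231.4)),("d1",R,(250.6,201.3)),
("e0",L,(375.6,184.6)),("e0",R,(250.9,184.6)),("e1",R,(248,204.9)),("e2",L,(376.5,212.3))]
f=lambda q:np.concatenate([(proj(V[n],s2w(q,deck2s(P))+[0,0,q[3]])[0]-u) for n,P,u in ob]+[[q[3]*300]])
r=least_squares(f,[.56,.067,-.198,0],loss="soft_l1");q=r.x;print(q,np.degrees(q[2]));print(f(q)[:-1].reshape(-1,2))
J=np.linalg.inv(r.jac.T@r.jac);print("sd/px",np.sqrt(np.diag(J)))
# rail outer silhouette check in e0: brightness profile across the rails
g=cv2.cvtColor(cv2.imread("pics/e0.png"),cv2.COLOR_BGR2GRAY).astype(float)
for x in(-100,-50,60,120):
    for s in(1,-1):
        ys=np.arange(50,76,2); uv=proj(V["e0"],s2w(q,deck2s([[x,s*y,0] for y in ys]))+[0,0,q[3]]).astype(np.float32)
        print(x,s,cv2.remap(g.astype(np.float32),uv[:,0],uv[:,1],cv2.INTER_LINEAR).ravel().round(0).astype(int))
np.save("q3.npy",q)
# extents fit
dirs=np.array([[1,0],[0,1],[.7,.7],[.7,-.7]])
def ext(pts): e=pts@dirs.T; return np.r_[e.min(0),e.max(0)]
def mask(n,lo,hi,c,rad):
    m=cv2.inRange(cv2.cvtColor(cv2.imread(f"pics/{n}.png"),cv2.COLOR_BGR2HSV),lo,hi); v,u=np.nonzero(m); P=np.c_[u,v].astype(float)
    return P[np.linalg.norm(P-c,axis=1)<rad]
def w(P): return s2w(q,P)+[0,0,q[3]]
E1={}
for n in("s1","s2","e0","e1","e2","c1","d1"): # c1,d1 partly hidden by the knob
    c=proj(V[n],w(lev(1.15,.076,.085)))[0]; pts=mask(n,(0,150,70),(8,255,255),c,45); E1[n]=ext(pts)
def clipbox(p):
    phi,r0,r1,y0,y1=p; return np.concatenate([lev(phi,rr,y)+t*np.array([[np.cos(.7-phi),0,-np.sin(.7-phi)]]) for rr in(r0,r1) for y in(y0,y1) for t in(-.014,.014)])
def fc(p,ns): return np.concatenate([ext(proj(V[n],w(clipbox(p))))-E1[n] for n in ns])
for ns in(("s1","s2"),("e0","e1","e2"),("s1","s2","e0","e1","e2")):
    r=least_squares(lambda p:fc(p,ns),[1.15,.07,.084,.075,.1],loss="soft_l1",x_scale=[.05,.005,.005,.005,.005]);print("clip",ns,r.x,np.abs(r.fun).mean())
def knobpts(p):
    th,y0,y1,ra,rr=p; a=np.linspace(0,2*np.pi,16,endpoint=False)
    return np.concatenate([lev(th,rr,y)+np.c_[ra*np.cos(a),0*a,ra*np.sin(a)] for y in(y0,y1)])
E2={}
for n in("e0","e1","e2","c1","c2","d1"):
    c=proj(V[n],w(lev(1.15,.1,.1145)))[0]; m=cv2.inRange(cv2.imread(f"pics/{n}.png"),(0,0,0),(48,48,48)); m=cv2.morphologyEx(m,cv2.MORPH_OPEN,np.ones((5,5)))
    _,l,st,ce=cv2.connectedComponentsWithStats(m); i=1+np.argmin(np.linalg.norm(ce[1:]-c,axis=1)); v,u=np.nonzero(l==i); E2[n]=ext(np.c_[u,v].astype(float)); print(n,"dark",st[i],ce[i].round(1),c)
for ns in(("e0","e1","e2"),("c1","d1"),("e0","e1","e2","c1","d1")):
    r=least_squares(lambda p:np.concatenate([ext(proj(V[n],w(knobpts(p))))-E2[n] for n in ns]),[1.15,.094,.135,.008,.1],loss="soft_l1",x_scale=[.05,.005,.005,.002,.005]);print("knob",ns,r.x,np.abs(r.fun).mean())
E
python3 z.py
```

```text
[ 0.5616  0.0644 -0.198  -0.0021] -11.345577208008248
[[ 0.12    0.0443]
 [-0.1748  0.0305]
 [-0.1719  0.0958]
 [-0.125   0.088 ]
 [ 0.1015 -0.2107]
 [ 0.0416 -0.0787]
 [ 0.0098  0.0281]
 [-0.0094  0.043 ]
 [ 0.0911  0.0829]]
sd/px [0.0005 0.0005 0.0067 0.0007]
-100 1 [167 169 169 133  98 116 117 109 114 116 116 115 116]
-100 -1 [163 166 166  84 132 165 169 154 168 174 172 172 172]
-50 1 [119 120 121  96  95 117 117 108 114 115 115 115 115]
-50 -1 [164 168 167  90 131 166 169 153 169 172 172 171 172]
60 1 [172 171 133  74 144 171 170 147 116 115 114 167 170]
60 -1 [170 171  89  62 130 172 171 158 164 171 172 170 171]
120 1 [ 8 10 13 11 12 11 19 17 68 84 82 84 83]
120 -1 [12 14 11 17 20 52 84 85 85 85 85 84 39]
clip ('s1', 's2') [1.1459 0.0695 0.0812 0.08   0.0922] 0.3915507011875272
clip ('e0', 'e1', 'e2') [1.1471 0.0642 0.0826 0.0806 0.0927] 0.5710426501017446
clip ('s1', 's2', 'e0', 'e1', 'e2') [1.1471 0.069  0.0821 0.08   0.0926] 0.6207105287519059
e0 dark [429 185  53  22 964] [455.9 195.5] [453.6413 198.1153]
e1 dark [ 424  144   64   34 1412] [456.8 160.9] [455.3474 164.4081]
e2 dark [433 239  46  32 863] [456.2 254.9] [452.5665 256.6776]
c1 dark [ 308  181   62   40 1586] [340.6 201.3] [341.1475 204.9643]
c2 dark [ 300  147   49   56 1560] [324.5 173.4] [327.0553 177.0094]
d1 dark [ 311  207   51   29 1033] [336.3 221. ] [338.8157 222.1468]
knob ('e0', 'e1', 'e2') [1.1737 0.0954 0.1327 0.0062 0.1026] 0.5677836054206917
knob ('c1', 'd1') [1.1776 0.0954 0.1337 0.0061 0.1018] 0.5191007723102392
knob ('e0', 'e1', 'e2', 'c1', 'd1') [1.1751 0.0956 0.1332 0.0062 0.1017] 0.6041236910922514
```

The slicer pose now fits to sub-pixel. The clip is at 1.147 and the lever reads about 1.175, but the dark mask may be biased, so I'll test its sensitivity.

```bash
cat > k.py <<'E'
import io,contextlib,sys
with contextlib.redirect_stdout(io.StringIO()): exec(open("z.py").read())
def knob(ns,th,a0=1.17):
    E={}
    for n in ns:
        V[n]=load(n); c=proj(V[n],w(lev(a0,.1,.1145)))[0]; m=cv2.inRange(cv2.imread(f"pics/{n}.png"),(0,0,0),(th,th,th)); m=cv2.morphologyEx(m,cv2.MORPH_OPEN,np.ones((5,5)))
        _,l,st,ce=cv2.connectedComponentsWithStats(m); i=1+np.argmin(np.linalg.norm(ce[1:]-c,axis=1)); v,u=np.nonzero(l==i); E[n]=ext(np.c_[u,v].astype(float))
    r=least_squares(lambda p:np.concatenate([ext(proj(V[n],w(knobpts(p))))-E[n] for n in ns]),[a0,.094,.135,.008,.1],loss="soft_l1",x_scale=[.05,.005,.005,.002,.005]); return r.x,np.abs(r.fun).mean()
if __name__=="__main__" and len(sys.argv)<2:
    for th in(48,60,75,90,105): print(th,*knob(("e0","e1","e2"),th),*knob(("c1",),th))
    print("s",*knob(("s1","s2"),75,.16))
    # arm centre line in d1: gray profile across arm front face at r=45..60
    g=cv2.cvtColor(cv2.imread("pics/d1.png"),cv2.COLOR_BGR2GRAY).astype(np.float32)
    for rr in(.03,.04,.05):
        a=np.arange(1.147-.3,1.147+.3,.03); uv=proj(V["d1"],w(np.concatenate([lev(x,rr,.097) for x in a]))).astype(np.float32)
        print(rr,[(round(float(x),2),int(v)) for x,v in zip(a,cv2.remap(g,uv[:,0],uv[:,1],cv2.INTER_LINEAR).ravel())])
E
python3 k.py
```

```text
48 [1.1737 0.0954 0.1327 0.0062 0.1026] 0.5677836129331849 [1.1811 0.0988 0.1367 0.0059 0.107 ] 0.6354752837172146
60 [1.1747 0.0954 0.1329 0.0062 0.1025] 0.6585858268915855 [1.1956 0.0876 0.1287 0.0098 0.0859] 2.387909252021041
75 [1.171  0.0962 0.1339 0.0075 0.0984] 1.7457579300545525 [1.2011 0.0934 0.1333 0.0092 0.0948] 2.564051701944166
90 [1.1726 0.0958 0.1339 0.0075 0.0982] 1.8511494158343005 [1.2062 0.0962 0.1365 0.0089 0.0992] 2.8161856473374574
105 [1.1722 0.0892 0.1349 0.0072 0.0967] 1.404363119648562 [1.2028 0.094  0.1353 0.0094 0.0967] 2.611849692400666
s [0.2384 0.0969 0.134  0.0068 0.1021] 1.1535299619232369
0.03 [(0.85, 167), (0.88, 167), (0.91, 166), (0.94, 167), (0.97, 167), (1.0, 167), (1.03, 166), (1.06, 166), (1.09, 162), (1.12, 134), (1.15, 80), (1.18, 75), (1.21, 74), (1.24, 73), (1.27, 72), (1.3, 72), (1.33, 71), (1.36, 70), (1.39, 63), (1.42, 79), (1.45, 131)]
0.04 [(0.85, 166), (0.88, 168), (0.91, 170), (0.94, 167), (0.97, 165), (1.0, 168), (1.03, 169), (1.06, 167), (1.09, 166), (1.12, 157), (1.15, 98), (1.18, 74), (1.21, 73), (1.24, 73), (1.27, 71), (1.3, 72), (1.33, 66), (1.36, 87), (1.39, 155), (1.42, 165), (1.45, 164)]
0.05 [(0.85, 168), (0.88, 169), (0.91, 167), (0.94, 167), (0.97, 169), (1.0, 169), (1.03, 167), (1.06, 167), (1.09, 167), (1.12, 167), (1.15, 117), (1.18, 75), (1.21, 73), (1.24, 73), (1.27, 71), (1.3, 65), (1.33, 104), (1.36, 164), (1.39, 168), (1.42, 166), (1.45, 167)]
```

```bash
cat > l2.py <<'E'
from fit import *
import sys
q=np.load("q2.npy"); R=down(q[2]+np.pi/2); hz=ctrl.hold_point_z
a0,a1=map(float,sys.argv[1:3]); tag=sys.argv[3]
def tk(a,up=0): return s2w(q,lev(a,.1,.1175))[0]+[0,0,up-hz]
ctrl.move_to(tk(a0,.08),R); ctrl.move_linear(tk(a0),velocity=.12)
ctrl.set_gripper(0,25); print(ctrl.observe()["finger_gap"],ctrl.observe()["contact_force"])
ctrl.move_linear(tk(a1),velocity=.03); ctrl.set_gripper(.5); ctrl.move_linear(tk(a1,.08),velocity=.15)
for k,(dx,dy,dz) in enumerate(((25,0,330),(0,60,300))):
    cp=s2w(q,deck2s([dx,dy,dz]))[0]; tg=s2w(q,deck2s([25,0,0]))[0]
    P,Rr=tool_for_cam(cp,tg,np.pi); ctrl.move_to(P,Rr); snap(f"{tag}{k}")
print(ctrl.observe()["time_s"])
E
python3 l2.py 1.15 1.121 f
cat > k2.py <<'E'
import sys; t=sys.argv[1]; from k import *
for ns in ((t+"0",t+"1"),("e0","e1")):
    for th in(48,60): print(ns,th,*knob(ns,th,1.15))
    for n in ns:
        V[n]=load(n); c=proj(V[n],w(lev(1.15,.076,.085)))[0]; P=mask(n,(0,150,70),(8,255,255),c,45); E1[n]=ext(P)
    r=least_squares(lambda p:fc(p,ns),[1.15,.07,.084,.075,.1],loss="soft_l1",x_scale=[.05,.005,.005,.005,.005]);print("clip",r.x,np.abs(r.fun).mean())
E
python3 k2.py f
```

```text
0.20180710889621836 [-3.17074729  0.62650188  5.25300282]
22.6333
('f0', 'f1') 48 [1.15   0.0957 0.132  0.0068 0.103 ] 0.6530620344088067
('f0', 'f1') 60 [1.1489 0.0959 0.1329 0.0066 0.1017] 0.6997169402254819
clip [1.1442 0.0664 0.0791 0.0802 0.0931] 0.6539861841678025
('e0', 'e1') 48 [1.1727 0.0957 0.1327 0.0065 0.1021] 0.6074933397564912
('e0', 'e1') 60 [1.1727 0.0957 0.1331 0.0066 0.1015] 0.6466639333388944
clip [1.1451 0.0666 0.0812 0.0804 0.0929] 0.5431765903884838
```

The lever is now within about 0.005 rad of the clip, and the clip hasn't moved. Next is the guard.

```bash
cat > gd.py <<'E'
from fit import *
np.set_printoptions(precision=3,suppress=True)
q=np.load("q3.npy"); c=np.array([.5462,-.3785]); Rg=down(np.radians(11.4)); S=ctrl.observe
ctrl.set_gripper(.7,60)
ctrl.move_to([*c,.17],Rg); ctrl.move_linear([*c,.051],velocity=.12); print(S()["contact_force"])
ctrl.set_gripper(0,60); s=S(); print(s["finger_gap"],s["grasp_force"],s["contact_force"],s["time_s"])
ctrl.move_linear([*c,.30],velocity=.2); f0=S()["contact_force"]; print("held",f0,S()["finger_gap"])
def dk(x,y,z): return s2w(q,deck2s([x,y,z]))[0]+[0,0,q[3]]
o=dk(0,0,0); R=np.c_[dk(1000,0,0)-o,dk(0,-1000,0)-o,dk(0,0,-1000)-o]
T=39 # seated TCP height over rail tops (51-12)
ctrl.move_to(dk(66,0,T+90),R); ctrl.move_linear(dk(66,0,T+16),velocity=.12); ctrl.wait(.2)
f0=S()["contact_force"]; snap("h0"); t0=S()["ft_torque"]; print("pre",f0,S()["time_s"])
for z in range(13,-4,-2):
    ctrl.move_linear(dk(66,0,T+z),velocity=.05); s=S(); d=R.T@(s["contact_force"]-f0); print(z,d,R.T@(s["ft_torque"]-t0),(R.T@(s["tool_pos"]-o)*1000)[2])
    if abs(d[2])>8 or np.linalg.norm(d)>12: break
print(S()["time_s"],S()["finger_gap"])
E
python3 gd.py
```

```text
[-0.059 -0.706  0.355]
0.29646197203601476 59.806097745895386 [ 0.582 -0.02   4.967] 26.25
held [-0.106  0.94  -1.284] 0.30006793850400354Traceback (most recent call last):
  File "gd.py", line 11, in <module>
    ctrl.move_to(dk(66,0,T+90),R); ctrl.move_linear(dk(66,0,T+16),velocity=.12); ctrl.wait(.2)
                                   ~~~~~~~~~~~~~~~~^^^^^^^^^^^^^^^^^^^^^^^^^^^^
rig.Unreachable: the arm cannot follow that straight line within its joint ranges
```

```bash
cat > ik.py <<'E'
from fit import *
np.set_printoptions(precision=1,suppress=True)
q=np.load("q3.npy")
def dk(x,y,z): return s2w(q,deck2s([x,y,z]))[0]+[0,0,q[3]]
o=dk(0,0,0); R=np.c_[dk(1000,0,0)-o,dk(0,-1000,0)-o,dk(0,0,-1000)-o]; R2=R*[-1,-1,1]
if __name__=="__main__":
    print(np.array(ctrl.observe()["joint_positions"]),ctrl.observe()["time_s"])
    for n,r in(("R",R),("R2",R2)):
        for x in(60,66,80,100):
            for z in(0,16,50,90):
                j=ctrl.solve_ik(dk(x,0,39+z),r); print(n,x,z,None if j is None else np.array(j))
E
python3 ik.py
```

```text
[ -50.1   15.    38.4  130.    12.5   13.  -127.8] 29.2833
R 60 0 [-48.6  29.4  44.  130.6 -84.6   8.7 -32. ]
R 60 16 [-50.   27.3  44.6 130.8 -70.8   8.  -45.5]
R 60 50 [ -44.3   19.7   33.6  130.8    9.5    7.3 -125.3]
R 60 90 [ -51.1   15.    39.1  130.8   12.8   12.5 -128.4]
R 66 0 [-48.4  29.4  44.1 129.9 -80.6   9.  -35.8]
R 66 16 [ -36.2   22.8   25.5  129.7   29.5    4.7 -144.9]
R 66 50 [ -43.6   19.6   33.   130.1    9.3    7.9 -124.7]
R 66 90 [ -50.2   14.9   38.3  130.    12.5   13.  -127.8]
R 80 0 [ -26.7   23.5   14.7  127.5   55.     7.3 -169.3]
R 80 16 [ -37.8   23.3   28.6  128.1    5.8    5.5 -120.7]
R 80 50 [ -41.8   19.5   31.8  128.4    8.6    9.3 -123.4]
R 80 90 [ -48.    15.    36.6  128.4   11.7   14.3 -126.3]
R 100 0 [ -34.3   25.    26.1  125.5    3.5    6.  -117.5]
R 100 16 [ -35.8   23.2   27.3  125.7    5.     7.6 -119. ]
R 100 50 [ -39.4   19.5   30.1  126.     7.8   11.3 -121.7]
R 100 90 [ -44.9   15.1   34.3  125.9   10.6   16.1 -124.3]
R2 60 0 [ 21.8  30.7 -50.8 127.8  85.8  37.2 -16.2]
R2 60 16 [ 28.5  33.  -61.4 127.8  84.5  43.6 -14.3]
R2 60 50 [ 29.2  27.8 -61.4 128.   78.   40.8  -9.8]
R2 60 90 [ 30.3  21.5 -61.3 127.8  69.   37.9  -2.6]
R2 66 0 [ 22.1  30.7 -50.8 127.1  85.   37.2 -14.8]
R2 66 16 [ 28.8  33.  -61.4 127.1  83.8  43.5 -13.1]
R2 66 50 [ 29.4  27.8 -61.4 127.3  77.3  40.9  -8.6]
R2 66 90 [ -50.2   14.9   38.3  130.    12.5   13.  -127.8]
R2 80 0 [ 29.1  35.4 -61.4 125.2  84.9  44.7 -12.1]
R2 80 16 [ 29.3  33.  -61.4 125.4  82.2  43.5 -10.4]
R2 80 50 [ 30.   28.  -61.4 125.6  75.8  41.1  -6. ]
R2 80 90 [ 31.1  22.  -61.3 125.5  67.   38.6   1. ]
R2 100 0 [ 29.7  35.5 -61.4 122.9  82.8  44.7  -8.4]
R2 100 16 [ 29.9  33.2 -61.4 123.1  80.   43.7  -6.7]
R2 100 50 [ 30.6  28.4 -61.4 123.3  73.7  41.6  -2.3]
R2 100 90 [ 31.6  22.6 -61.3 123.1  65.1  39.4   4.4]
```

R works if I seat the guard a little higher up the plate, at deck x of about 95. That spans 50 to 140, which is still on the upper plate and above the stops. The IK is continuous there.

```bash
cat > pl.py <<'E'
from ik import *
np.set_printoptions(precision=2,suppress=True)
S=ctrl.observe; T=39; X=95
print("held",S()["finger_gap"],S()["grasp_force"])
for z in(90,16,0,-3): print(z,np.array(ctrl.solve_ik(dk(X,0,T+z),R)))
ctrl.move_linear(dk(X,0,T+80),rot=R,velocity=.12); ctrl.move_linear(dk(X,0,T+16),velocity=.12); ctrl.wait(.2)
snap("h0"); f0=S()["contact_force"]; t0=S()["ft_torque"]; print("pre",f0,S()["time_s"])
for z in range(12,-5,-2):
    ctrl.move_linear(dk(X,0,T+z),velocity=.05); s=S(); d=R.T@(s["contact_force"]-f0); print(z,d,R.T@(s["ft_torque"]-t0),(R.T@(s["tool_pos"]-o)*1000)[2])
    if abs(d[2])>8 or np.linalg.norm(d)>12: break
print(S()["time_s"],S()["finger_gap"])
E
python3 pl.py
```

```text
held 0.299616905524243 59.016780853271484
90 [ -45.64   15.04   34.89  126.55   10.84   15.64 -124.77]
16 [ -36.28   23.24   27.62  126.28    5.19    7.09 -119.38]
0 [ -34.71   24.99   26.38  126.06    3.64    5.44 -117.88]
-3 [ -34.43   25.32   26.15  126.01    3.33    5.14 -117.59]
pre [ 0.92 -0.06 -2.32] 30.625
12 [-1.02  0.5  -0.62] [ 0.03  0.   -0.03] -50.914021923037154
10 [-0.17  0.73 -1.59] [ 0.06 -0.07 -0.04] -48.84086949580882
8 [-1.02 -0.08 -0.01] [ 0.01 -0.    0.01] -46.86962442643796
6 [-0.07  0.55 -0.55] [ 0.07  0.01 -0.09] -44.87525077911261
4 [-1.26  0.62 -1.27] [ 0.05  0.01 -0.06] -42.89439240991423
2 [ -2.72  -0.35 -13.58] [-0.19 -0.21 -0.01] -41.91523214695914
32.125 0.2895056670893273
```

Contact came at +3 mm with no early touch at +12, so the skirts are over both rails. The height fits the nominal deck level. I'll release, back off and measure.

```bash
cat > rel.py <<'E'
from ik import *
S=ctrl.observe; X=95
ctrl.set_gripper(.35); ctrl.wait(.2); ctrl.set_gripper(.75); ctrl.wait(.2)
p=S()["tool_pos"]; ctrl.move_linear(p-R[:,2]*.11,velocity=.15)
print(S()["time_s"])
for k,(dx,dy,dz) in enumerate(((60,0,400),(30,70,380))):
    P,Rr=tool_for_cam(dk(dx,dy,dz),dk(60,0,0),np.pi); ctrl.move_to(P,Rr); snap(f"m{k}")
cv2.imwrite("pics/scene9.png",ctrl.get_image("scene")[:,:,::-1])
print(S()["time_s"])
# white mask (guard) & black bar & yellow near deck
for n in("m0","m1"):
    p=load(n); im=cv2.imread(f"pics/{n}.png"); g=cv2.cvtColor(im,cv2.COLOR_BGR2HSV)
    y=cv2.inRange(g,(20,130,90),(34,255,255)); c,l,st,ce=cv2.connectedComponentsWithStats(y)
    print(n,"yel",[(st[i,4],ce[i].round(1).tolist()) for i in range(1,c) if st[i,4]>8],"pred",proj(p,dk(11,61,5)).round(1),proj(p,dk(11,-61,5)).round(1))
    b=cv2.morphologyEx(cv2.inRange(im,(0,0,0),(48,48,48)),cv2.MORPH_OPEN,np.ones((5,5))); c,l,st,ce=cv2.connectedComponentsWithStats(b)
    for xx in(59,95): print("bar pred",xx,proj(p,dk(xx,0,72)).round(1))
    print([(st[i].tolist(),ce[i].round(1).tolist()) for i in range(1,c) if 300<st[i,4]<20000])
E
python3 rel.py
```

```text
34.0583
37.3083
m0 yel [(np.int32(37), [367.4, 158.1]), (np.int32(36), [263.9, 158.1])] pred [[367.2 158. ]] [[263.9 158.1]]
bar pred 59 [[315.5 198.7]]
bar pred 95 [[315.5 235.5]]
[([269, 0, 95, 12, 1117], [315.9, 5.4]), ([409, 157, 41, 17, 590], [429.7, 164.7]), ([554, 157, 86, 216, 11676], [602.1, 250.1]), ([304, 202, 25, 65, 1567], [316.0, 234.0]), ([82, 281, 31, 28, 457], [99.5, 291.5]), ([264, 288, 104, 33, 2969], [318.2, 303.1])]
m1 yel [(np.int32(72), [357.8, 141.7]), (np.int32(39), [253.9, 173.2])] pred [[355.1 142.1]] [[253.9 173.1]]
bar pred 59 [[304.2 207.3]]
bar pred 95 [[314.9 243.2]]
[([211, 0, 55, 20, 574], [234.1, 7.8]), ([596, 35, 44, 176, 5816], [620.5, 118.8]), ([392, 124, 45, 24, 750], [415.0, 136.3]), ([297, 206, 40, 68, 1799], [317.1, 239.1])]
```

The bar sits at deck x≈94, y≈0, and the stops are visible below it. One more fit checks the guard's height and tilt from the plate and bar, and the final lever angle.

```bash
cat > chk.py <<'E'
from k import *
from ik import dk,R
from scipy.spatial.transform import Rotation as Ro
np.set_printoptions(precision=4,suppress=True)
ctrl.wait(.3)
for k,(dx,dy,dz) in enumerate(((60,-80,380),(10,0,390))):
    P,Rr=tool_for_cam(dk(dx,dy,dz),dk(60,0,0),np.pi); ctrl.move_to(P,Rr); snap(f"n{k}")
E={}
ns=("m0","m1","n0","n1")
for n in ns:
    V[n]=load(n); b=cv2.morphologyEx(cv2.inRange(cv2.imread(f"pics/{n}.png"),(0,0,0),(48,48,48)),cv2.MORPH_OPEN,np.ones((5,5)))
    _,l,st,ce=cv2.connectedComponentsWithStats(b); c=proj(V[n],dk(94,0,64))[0]; i=1+np.argmin(np.linalg.norm(ce[1:]-c,axis=1)); v,u=np.nonzero(l==i); E[n]=ext(np.c_[u,v].astype(float)); print(n,st[i],ce[i],c)
B=np.array([[x,y,z] for x in(-33,33) for y in(-13,13) for z in(52,84)],float)
def gp(p): 
    X=Ro.from_euler("xyz",p[3:]).apply(B)+p[:3]; return s2w(q,deck2s(X))+[0,0,q[3]]
r=least_squares(lambda p:np.concatenate([ext(proj(V[n],gp(p)))-E[n] for n in ns]),[94,0,-12,0,0,0],loss="soft_l1",x_scale=[1,1,1,.02,.02,.02]);print("guard",r.x,np.abs(r.fun).mean())
for th in(48,60): print("knob",*knob(("m0","m1"),th,1.15))
# plate corners (top z~4 over rail tops): white edge columns in m0
g=cv2.cvtColor(cv2.imread("pics/m0.png"),cv2.COLOR_BGR2GRAY).astype(np.float32)
for xx in(60,94,125):
  for s in(1,-1):
    ys=np.arange(62,86,2); uv=proj(V["m0"],np.array([dk(xx,s*y,3) for y in ys])).astype(np.float32); print(xx,s,cv2.remap(g,uv[:,0],uv[:,1],1).ravel().astype(int))
print(ctrl.observe()["time_s"],ctrl.observe()["contact_force"])
E
python3 chk.py x
```

```text
m0 [ 304  202   25   65 1567] [315.9828 233.963 ] [315.5021 233.5953]
m1 [ 297  206   40   68 1799] [317.124  239.1106] [315.9188 240.1467]
n0 [ 293  202   45   68 1763] [315.0862 234.7584] [315.5853 235.7744]
n1 [ 304  207   25   66 1584] [315.8958 239.44  ] [315.5243 240.506 ]
guard [106.6357   1.508  -32.3843   0.013   -0.1289   0.0018] 2.307683356013709
knob [1.1495 0.0963 0.1326 0.0063 0.1014] 0.5701602592979844
knob [1.1493 0.0959 0.1325 0.0065 0.1017] 0.518828965901716
60 1 [179 204 204 204 203 201 174 173 129  98  99  99]
60 -1 [201 203 204 204 204 200 169 177 177 177 177 177]
94 1 [191 204 204 204 204 202 183 176 177 176 176 176]
94 -1 [199 204 204 204 204 201 169 177 178 177 177 177]
125 1 [191 203 204 204 204 203 185 176 176 175 175 175]
125 -1 [200 204 205 204 204 202 170 177 176 177 177 177]
39.35 [-0.4155  0.8914 -0.2079]
```

The plate edges lie evenly at ±73 mm all along, and the stops are clear below the guard. The seating height agrees with the contact height, and nothing has shifted since release. Lever 1.149 against clip 1.145. Handing in.

```bash
python3 -c "
from rig import ctrl
print(ctrl.finish_job())"
```

```text
the job is handed in; nothing more can be done
None
```

The job is handed in at about 39 s of the 58 s allowed: by camera measurement the lever is centred in the red clip to within about 0.005 rad, the clip hasn't moved, and the guard is down over both rails, about 35 mm uphill of the park stops; I didn't re-measure the bystanders, but the arm touched only the knob and the guard.

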